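# Tip the scoop tray of dried roots into the bench mill

## Robot

A 6-joint arm with a two-finger parallel gripper is mounted at the origin on the work surface. World frame = base frame: x ahead of the robot, y to its left, z up, the work surface at z = 0. Lengths are in m, angles in rad, forces in N, time in s.
With the tool pointing down it reaches from about 0.35 to 0.875 m from the base axis. Payload 4.2 kg.
Tool frame: the origin (TCP) lies at the very end of the fingers, on their centre line; the grasp point (between the pads) lies 19 mm behind it; z points along the fingers, y is the line along which they close (so a half turn about z gives the same grasp; the last joint's range is limited). The gripper opens to 85 mm and grips with 20 to 120 N. Pads are 22 mm wide; open, the fingers measure 114 mm over their backs; the gripper's body (76 mm by 85 mm) begins 54 mm behind the grasp point. The pads swing forward as they close: fully open they stand 13 mm farther back than shut.
Start: joints at [-0.884, 0.385, 0.008, 0, -1.194, -0.259], TCP at [0.259, -0.569, 0.231] pointing down, gripper open.
Joint ranges: [-3.14, 3.14], [-1.21, 2.06], [-1.07, 1.41], [-3.16, 2.05], [-2.99, -0.16], [-3.1, 3.1]. Speed limits (rad/s): [2.79, 2.79, 3.14, 3.14, 3.14, 3.14].

## Interface

Orientations are given as a rotation vector (axis times angle).
In Python, from station import ctrl, eyes gives the robot as it stands.
- The arm moves only by the tool carry_out, never from a script. Its arguments are lists of equal length, an entry for each row: "dp": the shift along the tool's x, y, z in mm, a list of three; "delta_rot": the turn, a rotation vector about the tool's x, y, z in rad, a list of three. A call has 1 to 12 rows; each row is the pose to reach, as a shift and turn from the pose commanded when the call began, along the tool's axes at that moment; what a row does not reach only later rows make up. A row lasts 1/12 s, in which the tool goes at most 41.7 mm and 7.16 degrees, less where a joint would pass 70% of its speed; a pose out of reach is approached as far as the arm can. A call with a gripper value outside its range is refused whole. "grip" is the closure, from -1 (fully open) to 1 (shut), set as the call begins (left out, the last holds). The fingers move at their own pace and stop on an object; "newtons" is the grip in N (left out, the last holds). Time passes only in rows, so rows that repeat a pose let the fingers close. It gives the time, the measured TCP pose, the force, the opening and the grip force at its end, in the units of the state.
- ctrl.get_obs(): the state, without advancing time (a new reading comes with each control period).
- eyes.capture(name): name is "scene" or "top"; returns (picture, depth): 400x640x3 uint8, red, green, blue; 400x640 float32, m along the optical axis (not along the pixel's ray), 0 where there is no reading.
- eyes.calibration(name): a dict with "fx", "fy", "cx", "cy" (pixels), "dist" ([k1, k2, p1, p2, k3] as OpenCV has them; the pictures are not rectified), "rvec" (rotation vector, rad) and "tvec" (3), from world to camera coordinates, as OpenCV has them. Camera axes: x right, y down, z forward; pixel columns grow to the right and rows downward; lengths in m; the calibration is good to about 2 mm. A picture is of the moment at which its call begins. calibration takes no time and is no camera call.
- ctrl.job_done(): hands the job in; it is judged then, once.
The state is a dict: "clock": time; "joints": joint angles; "qvel": joint speeds; "joint_efforts": joint torques, N m; "ee_pos": TCP position; "tcp_rot": TCP orientation; "contact_force": force on the tool from outside, world axes, zero at the start; "ft_torque": the same for the moment, N m; "gripper_width": finger opening in m; "grip_force": force on a finger pad.
Only numpy, scipy, OpenCV 4.12 (cv2) and the standard library are available. Lean on these libraries where they do the work, as an engineer would, in place of code of your own. Each camera call takes 0.05 s, during which the arm holds its last target. There are 200 camera calls.

## Task

Slide the cover of the mill's feed hopper fully open, until it comes to its stop, then pick up the scoop tray by its handle and tip all five dried roots from it into the hopper. Put the empty tray back upright on the middle of the drying board and leave the cover fully open. Do not disturb the flask or the jar.

Things in the scene. Friction and masses are not known exactly. Their poses are not given: they have to be found in the camera images.
- board: Plywood drying board fixed on the bench, 200 x 150 x 8 mm. Origin: centre of its underside; x along its length. Its top is 8 mm above the bench.
- tray: Aluminium scoop tray, about 0.26 kg empty, on the drying board. Origin: centre of the underside of its flat floor (150 x 120 mm, 3 mm sheet); x points to its open nose. Side and rear walls 45 mm high; the nose has no wall, only a lip bent up 15 deg. A black handle plate 10 mm thick, 60 mm wide (y), 68 mm long rises from the rear wall's top (x = -75 mm), leaning back 35 deg from vertical.
- tray_grip (a point): Point on the tray's handle plate to pinch (across its 10 mm thickness, fingers pointing down along the plate): (-99, 0, 82) mm from the tray's origin, 23 mm short of the plate's free end. Axes as the tray's.
- tray_lip (a point): Middle of the edge of the tray's pouring lip, at (105, 0, 11) mm in the tray's frame. Axes as the tray's.
- mill: Bench mill, fixed. Origin: on the bench under the centre of its steel feed hopper; x points to the motor behind. Hopper 160 (x) x 150 mm outside, walls 4, rim 160 mm up, 110 mm deep inside, narrowing in x. Dark rails along x at y = +-78 mm (x -80 to 250), 10 mm wide, tops 168 mm up. White motor under them, top 142 mm up. Base plate x -90 to +250, 150 mm wide.
- mouth (a point): Centre of the hopper's mouth (152 x 142 mm clear), at the height of its rim, 160 mm above the bench. Axes as the mill's.
- cover (a joint): Sliding cover plate of the hopper, 158 x 144 x 4 mm aluminium. Value in m: 0 shut; it grows as the cover slides along the mill's +x, away over the motor, to its stop at about 0.155 (fully open). It slides with a few newtons of friction and stays where it is left.
- cover_tab (a point): Centre of the upright black tab on the cover: a plate 12 mm thick (mill's x), 60 mm wide (y), reaching from 166 to 207 mm above the bench; this point is 190 mm up and 50 mm in front (-x) of the cover's centre. Axes as the mill's.
- flask: Glass conical flask standing on the bench, 68 mm wide at the foot, 100 mm tall. Origin: centre of its foot. Leave it alone.
- jar: Amber jar with a cap, 48 mm wide, 85 mm tall, standing on the bench. Origin: centre of its foot. Leave it alone.
- root0: Dried root finger, knobbly and slightly bent, about 65 mm long (its x), 24 mm thick, 25 g, lying in the tray at the start. Origin: at its middle, on its underside (12 mm below its axis).
- root1: Dried root finger, knobbly and slightly bent, about 65 mm long (its x), 24 mm thick, 25 g, lying in the tray at the start. Origin: at its middle, on its underside (12 mm below its axis).
- root2: Dried root finger, knobbly and slightly bent, about 65 mm long (its x), 24 mm thick, 25 g, lying in the tray at the start. Origin: at its middle, on its underside (12 mm below its axis).
- root3: Dried root finger, knobbly and slightly bent, about 65 mm long (its x), 24 mm thick, 25 g, lying in the tray at the start. Origin: at its middle, on its underside (12 mm below its axis).
- root4: Dried root finger, knobbly and slightly bent, about 65 mm long (its x), 24 mm thick, 25 g, lying in the tray at the start. Origin: at its middle, on its underside (12 mm below its axis).

How it is judged:
On the way, in this order (a step that is already met when the one before it is completed fails the run):
1. the hopper's cover is slid fully open to its stop (within 6 mm) (value of joint cover above 0.149 m), for 0.2 s.
2. the tray, tipped by more than 20 degrees over the hopper, has delivered all five roots into it (z of root0 in the frame of mouth between -0.13 and -0.012 m and x of root0 in the frame of mouth between -0.076 and 0.076 m and y of root0 in the frame of mouth between -0.071 and 0.071 m and z of root1 in the frame of mouth between -0.13 and -0.012 m and x of root1 in the frame of mouth between -0.076 and 0.076 m and y of root1 in the frame of mouth between -0.071 and 0.071 m and z of root2 in the frame of mouth between -0.13 and -0.012 m and x of root2 in the frame of mouth between -0.076 and 0.076 m and y of root2 in the frame of mouth between -0.071 and 0.071 m and z of root3 in the frame of mouth between -0.13 and -0.012 m and x of root3 in the frame of mouth between -0.076 and 0.076 m and y of root3 in the frame of mouth between -0.071 and 0.071 m and z of root4 in the frame of mouth between -0.13 and -0.012 m and x of root4 in the frame of mouth between -0.076 and 0.076 m and y of root4 in the frame of mouth between -0.071 and 0.071 m and angle between tray's own z axis and vertical above 0.35 rad and horizontal distance between tray_lip and mouth below 0.12 m), for 0.1 s.
At the end, for the whole second after the job is handed in: all five roots lie inside the hopper below its rim; the tray stands empty, flat on the drying board (tilt under 0.06 rad), its centre within 50 mm of the board's centre, released and at rest; the cover is within 6 mm of its open stop (value of joint cover above 0.149 m and z of root0 in the frame of mouth between -0.13 and -0.012 m and x of root0 in the frame of mouth between -0.076 and 0.076 m and y of root0 in the frame of mouth between -0.071 and 0.071 m and z of root1 in the frame of mouth between -0.13 and -0.012 m and x of root1 in the frame of mouth between -0.076 and 0.076 m and y of root1 in the frame of mouth between -0.071 and 0.071 m and z of root2 in the frame of mouth between -0.13 and -0.012 m and x of root2 in the frame of mouth between -0.076 and 0.076 m and y of root2 in the frame of mouth between -0.071 and 0.071 m and z of root3 in the frame of mouth between -0.13 and -0.012 m and x of root3 in the frame of mouth between -0.076 and 0.076 m and y of root3 in the frame of mouth between -0.071 and 0.071 m and z of root4 in the frame of mouth between -0.13 and -0.012 m and x of root4 in the frame of mouth between -0.076 and 0.076 m and y of root4 in the frame of mouth between -0.071 and 0.071 m and linear speed of tray below 0.02 m/s and angle between tray's own z axis and vertical below 0.06 rad and z of tray in the frame of board between 0.005 and 0.013 m and horizontal distance between tray and board below 0.05 m); the robot touches nothing.
It fails at once if the flask is moved by more than 25 mm or tipped (distance of flask from where it was at the start of the episode above 0.025 m or angle between flask's own z axis and vertical above 0.35 rad).
It fails at once if the jar is moved by more than 25 mm or tipped (distance of jar from where it was at the start of the episode above 0.025 m or angle between jar's own z axis and vertical above 0.35 rad).
It also fails if it takes over 72 s, if anything falls off the work surface, if the arm or the gripper's body presses on something with over 40 N, if the wrist force passes 120 N, or if a joint passes its speed limit or range.

## Working session

There is one attempt and no reset: what is moved stays moved. The work goes in short steps, Python scripts to look and compute and a tool call to move; the robot and the scene stay as the last step left them, time stands still between calls to the robot, and variables do not carry over. Pictures are saved under pics/ and viewed, at most 10 in all, crops included, and the job is handed in when it is done.

Besides the shell and the picture viewer there is one more tool, called after "Emit:" as name(argument=value, ...) on one line, values as JSON. carry_out: Moves the arm, as the interface text tells. Its arguments: {"type":"object","properties":{"dp":{"type":"array","items":{"type":"array","items":{"type":"number"}}},"delta_rot":{"type":"array","items":{"type":"array","items":{"type":"number"}}},"grip":{"type":"number"},"newtons":{"type":"number"}},"required":["dp","delta_rot"]}

```bash
mkdir -p pics; ls; cat > h.py <<'E'
import numpy as np, cv2
from scipy.spatial.transform import Rotation as R
from station import ctrl, eyes
def cap(n):
    p,d=eyes.capture(n); c=eyes.calibration(n)
    return p,d,c
def pts(d,c):
    "world point of each pixel from depth"
    h,w=d.shape; K=np.array([[c['fx'],0,c['cx']],[0,c['fy'],c['cy']],[0,0,1.]])
    u,v=np.meshgrid(np.arange(w),np.arange(h))
    n=cv2.undistortPoints(np.stack([u,v],-1).reshape(-1,1,2).astype(float),K,np.array(c['dist'],float)).reshape(h,w,2)
    P=np.dstack([n*d[...,None],d])
    Rm=R.from_rotvec(np.ravel(c['rvec'])).as_matrix()
    W=(P-np.ravel(c['tvec']))@Rm
    W[d==0]=np.nan
    return W
E
python3 - <<'E'
from h import *
for n in('scene','top'):
    p,d,c=cap(n); np.savez(n,p=p,d=d); cv2.imwrite(f'pics/{n}0.png',p[...,::-1])
    Rm=R.from_rotvec(np.ravel(c['rvec'])).as_matrix(); print(n,-Rm.T@np.ravel(c['tvec']),Rm[2],c['fx'],c['dist'])
print(ctrl.get_obs())
E
```

```text
pics
scene [0.88448939 0.43727278 0.80580341] [-0.44502043 -0.47643057 -0.75826824] 387.94213277421585 [0.01145473 0.         0.         0.         0.        ]
top [ 0.44580529 -0.00613841  0.94777437] [ 0.07888884 -0.01932631 -0.99669606] 395.0046950067628 [-0.0967622  0.         0.         0.         0.       ]
{'clock': 0.1, 'joints': array([-8.84384465e-01,  3.85514524e-01,  6.75319337e-03, -4.16293570e-04,
       -1.19400993e+00, -2.58619990e-01]), 'qvel': array([ 0.00124118, -0.00091536,  0.00369434,  0.00197587, -0.000853  ,
        0.00084214]), 'joint_efforts': array([-4.40943277e-04, -3.93318665e+01,  1.88930386e+01,  4.19798434e+00,
       -2.62128699e-03, -2.35653161e-06]), 'ee_pos': array([ 0.25909337, -0.56819094,  0.23030907]), 'tcp_rot': array([ 6.66508009e-01, -3.06950806e+00, -3.03838576e-03]), 'contact_force': array([ 0.51126551, -0.3167003 ,  0.19515397]), 'ft_torque': array([ 0.01921135,  0.02981377, -0.07578011]), 'grip_force': 0.0, 'gripper_width': 0.0855123857151605}
```

View pics/top0.png

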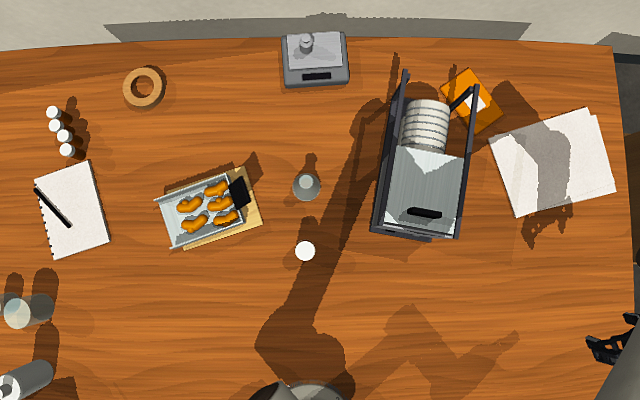

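View pics/scene0.png

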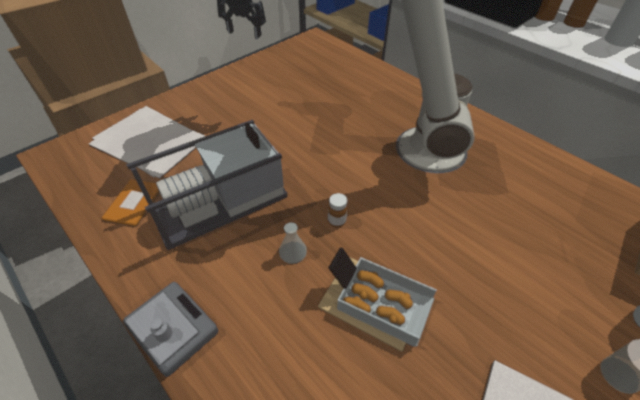

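The top view shows the tab at (424,212), with the mill's rails running from (375,235) to (405,72) and from (458,238) to (475,90). The tray is at (205,208) with its handle at (238,192) and its nose to the left. The flask is at (306,186) and the jar at (305,250). The scene view agrees with this.

```bash
cat > m.py <<'E'
from h import *
def rect(P):
    r=cv2.minAreaRect((P[:,:2]*1000).astype(np.float32)); return np.round(r[0],1),np.round(r[1],1),round(r[2],1)
for n in('top','scene'):
    f=np.load(n+'.npz'); p,d=f['p'].astype(int),f['d']; W=pts(d,eyes.calibration(n)); x,y,z=np.moveaxis(W,-1,0)
    hsv=cv2.cvtColor(f['p'],cv2.COLOR_RGB2HSV); 
    def rep(nm,m):
        m=m.astype(np.uint8); k,l,s,_=cv2.connectedComponentsWithStats(m)
        if k<2: print(n,nm,'none'); return
        i=1+np.argmax(s[1:,4]); Q=W[l==i]; print(n,nm,len(Q),rect(Q),'mean',np.round(np.nanmean(Q,0)*1000,1),'z',np.round(np.nanpercentile(Q[:,2],[2,50,98])*1000,1))
    dark=p.max(-1)<70
    mill=(y<-.05)&(y>-.45)&(x>.3)
    rep('tabtop',mill&dark&(z>.195)&(z<.22))
    rep('tab',mill&dark&(z>.175)&(z<.22))
    rep('cover',mill&(z>.157)&(z<.166)&(hsv[...,1]<60)&~dark)
    rep('railL',mill&(z>.161)&(z<.178)&(p.max(-1)<100)&(y>-.22))
    rep('railR',mill&(z>.161)&(z<.178)&(p.max(-1)<100)&(y<-.27))
    tr=(y>.05)&(y<.4)&(x>.25)&(x<.7)
    rep('handle',tr&dark&(z>.05))
    rep('handletop',tr&dark&(z>.095))
    rep('walltops',tr&(z>.047)&(z<.062)&~dark&(hsv[...,1]<90))
    rep('trayall',tr&(z>.008)&(hsv[...,1]<90)&~dark)
    rep('board+tray',tr&(z>.004)&(y<.36))
    rep('roots',tr&(hsv[...,1]>180)&(hsv[...,0]<25)&(z>.02))
    rep('flask',(y>-.04)&(y<.05)&(x>.4)&(x<.56)&(z>.01))
    rep('jar',(y>-.04)&(y<.05)&(x>.25)&(x<.4)&(z>.06))
E
python3 m.py
```

```text
top tabtop 210 (array([ 489.7, -228.9]), array([58.9, 12. ]), 78.6) mean [ 489.3 -227.7  206. ] z [196.8 206.5 209.3]
top tab 253 (array([ 489.6, -228.7]), array([59.2, 12.2]), 78.6) mean [ 488.9 -226.4  202.4] z [177.9 206.2 209.1]
top cover 3945 (array([ 534.2, -239.6]), array([146.2, 166.9]), 78.5) mean [ 537.7 -238.9  164.4] z [160.3 164.6 165.9]
top railL 897 (array([ 629.4, -177.9]), array([ 12.7, 329. ]), 79.0) mean [ 622.9 -176.2  167.5] z [162.  167.7 170.8]
top railR 883 (array([ 599.6, -330.2]), array([ 13.5, 329.5]), 78.4) mean [ 596.  -329.   167.4] z [162.2 167.6 170.7]
top handle 466 (array([543.5, 148.4]), array([60.8, 44.6]), 20.0) mean [544.  146.9  89.3] z [ 57.3  90.8 111.7]
top handletop 207 (array([548.7, 136.2]), array([59.5, 18.6]), 20.8) mean [548.6 135.3 105.8] z [ 95.2 107.6 111.9]
top walltops 159 (array([565.2, 266.2]), array([ 28. , 178.3]), 11.2) mean [567.1 256.2  52.7] z [47.7 53.2 56.2]
top trayall 2512 (array([514.1, 251.9]), array([132.6, 181.2]), 19.9) mean [507.4 267.5  20.1] z [ 8.7 13.4 54.8]
top board+tray 5738 (array([517.1, 233.4]), array([1
[... 1110 characters left out ...]
ene handletop 213 (array([550.8, 138.2]), array([59., 17.]), 19.4) mean [551.7 138.8 104.1] z [ 95.8 104.3 111.1]
scene walltops 261 (array([565.3, 267. ]), array([ 31.3, 179.6]), 9.7) mean [565.  265.   51.5] z [47.2 51.8 55.3]
scene trayall 3743 (array([513.4, 245. ]), array([141.9, 198.3]), 17.0) mean [505.8 258.2  24.5] z [ 8.6 17.9 53.9]
scene board+tray 6867 (array([516.8, 232.7]), array([151.8, 223.9]), 16.9) mean [522.9 236.9  29.3] z [  6.   24.8 103.9]
scene roots none
scene flask 525 (array([420.9,   7.4]), array([41.6, 45.7]), 0.0) mean [425.6  13.1  60.1] z [12.9 61.3 87.2]
scene jar 5 (array([397.9,   6.7]), array([12.2,  1.5]), 77.9) mean [398.    7.4  84.7] z [83.8 85.  85.6]
```

```bash
cat > go.py <<'E'
from h import *
import sys
C,S=np.cos(np.radians(35)),np.sin(np.radians(35))
M=np.array([[0,C,S],[1,0,0],[0,S,-C]])
def rot(h,t): return R.from_euler('z',h,degrees=True)*R.from_euler('y',t,degrees=True)*R.from_matrix(M)
def plan(pos_mm,h,t,rows):
    o=ctrl.get_obs(); R0=R.from_rotvec(o['tcp_rot']); p0=np.array(o['ee_pos'])*1000
    d=R0.inv().apply(np.array(pos_mm)-p0); r=(R0.inv()*rot(h,t)).as_rotvec()
    n=max(np.linalg.norm(d)/41.7,np.degrees(np.linalg.norm(r))/7.16)
    print('from',p0.round(1),'min rows %.1f'%n)
    k=np.arange(1,rows+1)/rows
    print('dp',[[round(float(v)) for v in d*a] for a in k]); print('rot',[[round(float(v),2) for v in r*a] for a in k])
if __name__=='__main__':
    a=list(map(float,sys.argv[1:6])); plan(a[:3],a[3],a[4],int(sys.argv[6]))
E
python3 go.py 446 -220 235 78.6 35 12
```

```text
from [ 259.1 -568.2  230.3] min rows 9.5
dp [[-26, 20, 0], [-52, 40, -1], [-79, 60, -1], [-105, 80, -1], [-131, 100, -2], [-157, 120, -2], [-183, 140, -2], [-210, 160, -3], [-236, 179, -3], [-262, 199, -4], [-288, 219, -4], [-314, 239, -4]]
rot [[0.0, -0.0, 0.05], [0.0, -0.0, 0.1], [0.0, -0.0, 0.16], [0.0, -0.0, 0.21], [0.0, -0.0, 0.26], [0.0, -0.0, 0.31], [0.0, -0.0, 0.37], [0.0, -0.0, 0.42], [0.0, -0.0, 0.47], [0.0, -0.0, 0.52], [0.0, -0.0, 0.57], [0.0, -0.0, 0.63]]
```

Emit:
carry_out(dp=[[-26, 20, 0], [-52, 40, -1], [-79, 60, -1], [-105, 80, -1], [-131, 100, -2], [-157, 120, -2], [-183, 140, -2], [-210, 160, -3], [-236, 179, -3], [-262, 199, -4], [-288, 219, -4], [-314, 239, -4]], delta_rot=[[0, 0, 0.05], [0, 0, 0.1], [0, 0, 0.16], [0, 0, 0.21], [0, 0, 0.26], [0, 0, 0.31], [0, 0, 0.37], [0, 0, 0.42], [0, 0, 0.47], [0, 0, 0.52], [0, 0, 0.57], [0, 0, 0.63]], grip=1, newtons=30)

```text
clock: 1.1
ee_pos: [0.4461, -0.2193, 0.2351]
tcp_rot: [-0.321, -3.125, -0.0]
contact_force: [0.4, -0.8, -0.0]
gripper_width: -0.0002
grip_force: 0.0
```

Emit:
carry_out(dp=[[0, 0, 20], [0, 0, 40], [0, 0, 53], [-8, 0, 53], [-20, 0, 53], [-32, 0, 53], [-46, 0, 53], [-60, 0, 53], [-75, 0, 53], [-90, 0, 53], [-105, 0, 53], [-120, 0, 53]], delta_rot=[[0, 0, 0], [0, 0, 0], [0, 0, 0], [0, 0, 0], [0, 0, 0], [0, 0, 0], [0, 0, 0], [0, 0, 0], [0, 0, 0], [0, 0, 0], [0, 0, 0], [0, 0, 0]])

```text
clock: 2.1
ee_pos: [0.5633, -0.2449, 0.1826]
tcp_rot: [-0.317, -3.122, -0.001]
contact_force: [-2.9, 2.1, 1.3]
gripper_width: 0.0002
grip_force: 1.8
```

Emit:
carry_out(dp=[[-12, 0, 0], [-24, 0, 0], [-34, 0, 0], [-42, 0, 0], [-48, 0, 0], [-51, 0, 0], [-54, 0, 0]], delta_rot=[[0, 0, 0], [0, 0, 0], [0, 0, 0], [0, 0, 0], [0, 0, 0], [0, 0, 0], [0, 0, 0]])

```text
clock: 2.68
ee_pos: [0.6163, -0.2559, 0.1824]
tcp_rot: [-0.317, -3.125, -0.0]
contact_force: [-3.2, 2.1, 1.4]
gripper_width: 0.0001
grip_force: 1.3
```

Emit:
carry_out(dp=[[-3, 0, 0], [-6, 0, 0], [-8, 0, 0], [-10, 0, 0], [-10, 0, 0]], delta_rot=[[0, 0, 0], [0, 0, 0], [0, 0, 0], [0, 0, 0], [0, 0, 0]])

```text
clock: 3.1
ee_pos: [0.6178, -0.2562, 0.1825]
tcp_rot: [-0.316, -3.105, -0.004]
contact_force: [-20.3, 8.5, 10.6]
gripper_width: -0.0005
grip_force: 11.1
```

```bash
cat > see.py <<'E'
from h import *
import sys
p,d,c=cap('top'); np.savez('top',p=p,d=d); W=pts(d,c); x,y,z=np.moveaxis(W,-1,0)
cv2.imwrite(f'pics/{sys.argv[1]}.png',p[...,::-1])
E
python3 -c "
from go import *
h=110;g=np.array([546.4,145.8,90]);xh=np.array([-.342,.940,0]);zt=S*xh+np.array([0,0,-C])
print('pre',g-60*zt,'grasp',g+19*zt)
f=np.load('top.npz');W=pts(f['d'],eyes.calibration('top'));x,y,z=np.moveaxis(W,-1,0)
m=(abs(y)<.06)&(x>.48)&(x<.64)&(z>.03);print('flask',len(W[m]),np.nanmean(W[m],0),np.nanmax(W[m],0),np.nanmin(W[m],0))
"
python3 go.py 560 -80 320 110 15 12
```

```text
pre [558.16978847 113.45028899 139.14912266] grasp [542.67290032 156.04407515  74.43611116]
flask 405 [0.56127612 0.00218713 0.06692516] [0.59047578 0.02898287 0.10338641] [ 0.54057298 -0.02252921  0.03008084]
from [ 617.8 -256.2  182.5] min rows 5.5
dp [[8, 13, -11], [16, 27, -23], [24, 40, -34], [32, 54, -45], [40, 67, -56], [47, 81, -68], [55, 94, -79], [63, 107, -90], [71, 121, -102], [79, 134, -113], [87, 148, -124], [95, 161, -136]]
rot [[-0.03, 0.01, -0.05], [-0.06, 0.01, -0.09], [-0.08, 0.02, -0.14], [-0.11, 0.03, -0.18], [-0.14, 0.03, -0.23], [-0.17, 0.04, -0.27], [-0.19, 0.04, -0.32], [-0.22, 0.05, -0.37], [-0.25, 0.06, -0.41], [-0.28, 0.06, -0.46], [-0.31, 0.07, -0.5], [-0.33, 0.08, -0.55]]
```

Emit:
carry_out(dp=[[8, 0, 0], [16, 0, -10], [25, 0, -40], [30, 0, -70]], delta_rot=[[0, 0, 0], [0, 0, 0], [0, 0, 0], [0, 0, 0]])

```text
clock: 3.43
ee_pos: [0.5959, -0.2521, 0.2528]
tcp_rot: [-0.317, -3.125, 0.001]
contact_force: [0.2, 0.4, 0.3]
gripper_width: 0.0
grip_force: 0.0
```

```bash
python3 go.py 566 90 230 110 0 12
```

```text
from [ 595.9 -252.1  252.8] min rows 8.3
dp [[8, 27, 2], [16, 55, 4], [25, 82, 6], [33, 110, 8], [41, 137, 9], [49, 165, 11], [57, 192, 13], [65, 219, 15], [74, 247, 17], [82, 274, 19], [90, 302, 21], [98, 329, 23]]
rot [[-0.05, 0.01, -0.04], [-0.1, 0.03, -0.09], [-0.15, 0.04, -0.13], [-0.2, 0.06, -0.18], [-0.25, 0.07, -0.22], [-0.3, 0.08, -0.27], [-0.35, 0.1, -0.31], [-0.4, 0.11, -0.36], [-0.45, 0.13, -0.4], [-0.5, 0.14, -0.45], [-0.55, 0.15, -0.49], [-0.6, 0.17, -0.53]]
```

Emit:
carry_out(dp=[[8, 27, 2], [16, 55, 4], [25, 82, 6], [33, 110, 8], [41, 137, 9], [49, 165, 11], [57, 192, 13], [65, 219, 15], [74, 247, 17], [82, 274, 19], [90, 302, 21], [98, 329, 23]], delta_rot=[[-0.05, 0.01, -0.04], [-0.1, 0.03, -0.09], [-0.15, 0.04, -0.13], [-0.2, 0.06, -0.18], [-0.25, 0.07, -0.22], [-0.3, 0.08, -0.27], [-0.35, 0.1, -0.31], [-0.4, 0.11, -0.36], [-0.45, 0.13, -0.4], [-0.5, 0.14, -0.45], [-0.55, 0.15, -0.49], [-0.6, 0.17, -0.53]], grip=-1)

```text
clock: 4.43
ee_pos: [0.5675, 0.0911, 0.2307]
tcp_rot: [0.502, -2.857, -0.91]
contact_force: [0.7, -0.7, 0.3]
gripper_width: 0.0854
grip_force: 0.0
```

```bash
cat > see2.py <<'E'
from h import *
import m
E
cat > t.py <<'E'
from h import *
p,d,c=cap('scene'); cv2.imwrite('pics/s1.png',p[...,::-1])
p,d,c=cap('top'); cv2.imwrite('pics/t1.png',p[...,::-1]); W=pts(d,c); x,y,z=np.moveaxis(W,-1,0)
dark=p.max(-1)<70; Q=W[dark&(y<-.1)&(z>.197)&(z<.215)&(x>.5)]
print('tab',len(Q),cv2.minAreaRect((Q[:,:2]*1000).astype(np.float32)),np.median(Q[:,2]))
a=np.radians(-11.3); o=np.array([.531,-.237])
X=(x-o[0])*np.cos(a)+(y-o[1])*np.sin(a); Y=-(x-o[0])*np.sin(a)+(y-o[1])*np.cos(a)
for yy in(-.04,.0,.04): # z profile across mouth along X
    s=(abs(Y-yy)<.004)&(X>-.12)&(X<.12); i=np.argsort(X[s]); print(yy,[(round(u*1e3),round(v*1e3)) for u,v in zip(X[s][i][::3],z[s][i][::3])])
E
python3 t.py; python3 go.py 558 113 139 110 0 4;python3 -c "
from h import *;o=ctrl.get_obs();print(o['joints'].round(2))"
```

```text
tab 213 ((634.4946899414062, -256.8598327636719), (58.77975082397461, 12.881932258605957), 79.67533111572266) 0.20636571064083337
-0.04 [(-120, -1), (-117, -3), (-115, 3), (-113, -1), (-111, 1), (-108, 2), (-106, 1), (-105, 2), (-103, 1), (-100, -1), (-98, 0), (-95, -1), (-93, -1), (-91, 2), (-88, 17), (-86, 18), (-83, 20), (-81, 43), (-80, 151), (-80, 103), (-79, 95), (-78, 160), (-76, 158), (-70, 93), (-68, 90), (-66, 90), (-64, 84), (-61, 79), (-59, 78), (-58, 77), (-54, 71), (-52, 65), (-51, 66), (-47, 62), (-44, 56), (-42, 54), (-39, 48), (-37, 50), (-35, 51), (-32, 48), (-30, 52), (-28, 52), (-25, 50), (-24, 49), (-22, 48), (-20, 51), (-18, 51), (-15, 48), (-13, 49), (-11, 53), (-8, 48), (-7, 53), (-4, 51), (-2, 49), (1, 48), (1, 52), (4, 48), (6, 48), (8, 51), (10, 52), (11, 51), (13, 50), (15, 54), (17, 52), (20, 48), (22, 48), (23, 50), (25, 51), (27, 47), (29, 51), (32, 48), (34, 51), (36, 50), (38, 52), (40, 49), (41, 53), (43, 54), (45, 53), (47, 58), (48, 55), (50, 61), (51, 64), (53, 68), (55, 71), (57, 71), (58, 76), (60, 75), (61, 79), (63, 80), (64, 81), (65, 83), (6
[... 2984 characters left out ...]
7, 83), (68, 89), (70, 92), (71, 92), (73, 94), (74, 94), (77, 93), (77, 146), (77, 153), (77, 133), (77, 142), (77, 101), (77, 122), (77, 145), (78, 155), (78, 135), (78, 150), (79, 167), (81, 166), (82, 165), (84, 165), (86, 164), (86, 165), (88, 165), (90, 166), (92, 166), (92, 164), (95, 164), (97, 165), (98, 166), (99, 167), (100, 166), (102, 167), (104, 167), (105, 165), (106, 166), (109, 164), (109, 165), (111, 165), (113, 165), (115, 162), (116, 165), (118, 164), (120, 164)]
from [567.3  92.3 228.9] min rows 2.2
dp [[0, -8, 22], [1, -17, 43], [1, -25, 65], [2, -34, 86]]
rot [[0.0, 0.0, -0.0], [0.0, 0.0, -0.0], [0.0, 0.0, -0.0], [0.01, 0.0, -0.0]]
[ 0.1   0.43  0.15 -0.6  -1.48 -1.21]
```

Emit:
carry_out(dp=[[0, -10, 22], [1, -20, 43], [1, -28, 65], [2, -34, 86], [2, -34, 105], [2, -34, 125], [2, -34, 145], [2, -34, 157], [2, -34, 165], [2, -34, 165]], delta_rot=[[0, 0, 0], [0, 0, 0], [0, 0, 0], [0, 0, 0], [0, 0, 0], [0, 0, 0], [0, 0, 0], [0, 0, 0], [0, 0, 0], [0, 0, 0]])

```text
clock: 5.37
ee_pos: [0.5415, 0.1531, 0.0743]
tcp_rot: [0.498, -2.853, -0.907]
contact_force: [0.3, -0.3, -1.0]
gripper_width: 0.0854
grip_force: 0.0
```

```bash
python3 - <<'E'
from h import *
p,d,c=cap('scene'); cv2.imwrite('pics/g1.png',cv2.resize(p[180:380,250:480,::-1],None,fx=2.5,fy=2.5))
o=ctrl.get_obs();print(o['ee_pos'],o['contact_force'])
E
python3 go.py 542.7 156 74.4 110 0 1
```

```text
[0.54219293 0.15270043 0.07510571] [ 0.30680911 -0.64102027  0.67491228]
from [542.2 152.7  75.1] min rows 0.1
dp [[-2, 2, 2]]
rot [[0.0, 0.0, -0.0]]
```

View pics/g1.png

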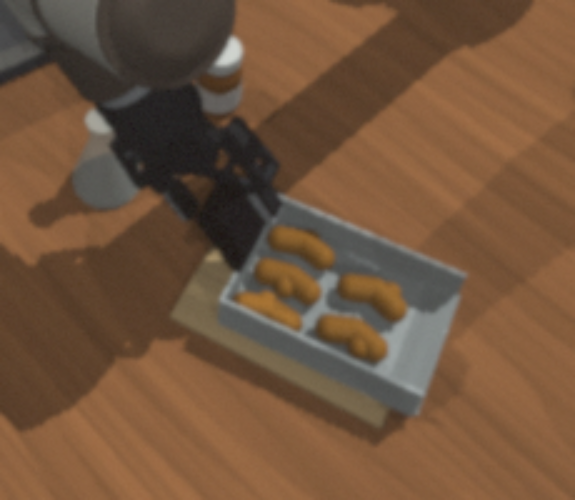

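The two fingers straddle the handle plate at crop (220,200), clear of the flask at (100,160), so I can close.

Emit:
carry_out(dp=[[-1, 1, 1], [-1, 1, 1], [-1, 1, 1], [-1, 1, 1], [-1, 1, 1], [-1, 1, 1], [-1, 1, 1], [-1, 1, 1]], delta_rot=[[0, 0, 0], [0, 0, 0], [0, 0, 0], [0, 0, 0], [0, 0, 0], [0, 0, 0], [0, 0, 0], [0, 0, 0]], grip=1, newtons=80)

```text
clock: 6.08
ee_pos: [0.542, 0.1543, 0.074]
tcp_rot: [0.497, -2.854, -0.906]
contact_force: [0.8, 0.4, -3.5]
gripper_width: 0.009
grip_force: 78.1
```

```bash
python3 - <<'E'
from h import *
from go import rot
o=ctrl.get_obs();print(o['ee_pos'],o['contact_force'],o['joints'].round(2)); np.savez('grasp',p=o['ee_pos'],r=o['tcp_rot'])
# straight up 180, tilt back 8deg
E
python3 go.py 542 153 255 110 -8 12
```

```text
[0.54201512 0.15425445 0.07395929] [ 0.84542082  0.42591731 -3.48205945] [ 0.2   0.56 -0.05 -0.67 -1.16 -1.09]
from [542.  154.3  74. ] min rows 4.3
dp [[0, 9, -12], [0, 17, -25], [0, 26, -37], [0, 35, -50], [0, 43, -62], [0, 52, -74], [1, 60, -87], [1, 69, -99], [1, 78, -111], [1, 86, -124], [1, 95, -136], [1, 104, -149]]
rot [[-0.01, 0.0, -0.0], [-0.02, 0.0, -0.0], [-0.03, 0.0, -0.0], [-0.05, 0.0, -0.0], [-0.06, 0.0, -0.0], [-0.07, 0.0, -0.0], [-0.08, 0.0, -0.0], [-0.09, 0.0, -0.0], [-0.1, 0.0, -0.0], [-0.11, 0.0, -0.0], [-0.12, 0.0, -0.0], [-0.14, 0.0, -0.0]]
```

Emit:
carry_out(dp=[[0, 3, -4], [0, 9, -12], [0, 17, -25], [0, 26, -37], [0, 35, -50], [0, 43, -62], [0, 52, -74], [1, 60, -87], [1, 69, -99], [1, 78, -111], [1, 87, -124], [1, 95, -136]], delta_rot=[[0, 0, 0], [-0.02, 0, 0], [-0.03, 0, 0], [-0.05, 0, 0], [-0.06, 0, 0], [-0.07, 0, 0], [-0.08, 0, 0], [-0.09, 0, 0], [-0.1, 0, 0], [-0.11, 0, 0], [-0.12, 0, 0], [-0.13, 0, 0]])

```text
clock: 7.08
ee_pos: [0.5415, 0.1531, 0.2412]
tcp_rot: [0.483, -2.771, -1.083]
contact_force: [0.3, 0.1, -4.5]
gripper_width: 0.0095
grip_force: 78.5
```

```bash
python3 - <<'E'
from h import *
o=ctrl.get_obs();print(o['ee_pos'],o['contact_force'],o['joints'].round(2),o['gripper_width'])
from go import rot
# where TCP must be for lip at mill (X,Y), height z, heading, pitch
E
cat > lip.py <<'E'
from go import *
def tcp(X,Y,z,h,t):
    a=np.radians(-11.3); o=np.array([531+X*np.cos(a)-Y*np.sin(a),-237+X*np.sin(a)+Y*np.cos(a),z])
    g=np.array([-99+19*S,0,82-19*C]); L=np.array([105,0,11])
    return o+(R.from_euler('z',h,degrees=True)*R.from_euler('y',t,degrees=True)).apply(g-L)
E
python3 -c "
from lip import *
for X,Y,z,t in((0,-45,215,-8),(0,-45,215,10),(0,-45,215,30),(0,-45,215,60)): print(X,Y,z,t,tcp(X,Y,z,78.7,t).round())"
python3 go.py 560 -80 350 95 -8 12
```

```text
[0.54145538 0.15309096 0.24123521] [ 0.31427821  0.05817549 -4.45347863] [ 0.14  0.41  0.13 -0.73 -1.5  -1.23] 0.00945647205727415
0 -45 215 -8 [ 483. -476.  243.]
0 -45 215 10 [ 487. -458.  303.]
0 -45 215 30 [ 495. -418.  360.]
0 -45 215 60 [ 513. -329.  410.]
from [541.5 153.1 241.2] min rows 6.2
dp [[5, -8, -19], [10, -15, -39], [15, -23, -58], [21, -31, -78], [26, -38, -97], [31, -46, -116], [36, -54, -136], [41, -61, -155], [46, -69, -175], [52, -77, -194], [57, -84, -213], [62, -92, -233]]
rot [[-0.0, -0.01, 0.02], [-0.0, -0.03, 0.03], [-0.0, -0.04, 0.05], [-0.0, -0.06, 0.06], [-0.0, -0.07, 0.08], [-0.0, -0.09, 0.09], [-0.0, -0.1, 0.11], [-0.0, -0.12, 0.13], [-0.0, -0.13, 0.14], [-0.0, -0.15, 0.16], [-0.0, -0.16, 0.17], [-0.01, -0.18, 0.19]]
```

```bash
sed -i "s|k=np.arange(1,rows+1)/rows|k=np.cumsum(W)/np.sum(W) if (W:=[float(s) for s in sys.argv[7:]]) else np.arange(1,rows+1)/rows|" go.py; python3 go.py 540 -80 325 92 -12 12 4 10 16 20 22 24 26 26 26 26 26 26
```

```text
from [541.5 153.1 241.2] min rows 5.9
dp [[1, -2, -3], [4, -6, -12], [10, -12, -25], [16, -21, -42], [23, -30, -60], [31, -40, -80], [39, -50, -102], [47, -61, -123], [56, -72, -145], [64, -83, -167], [72, -93, -188], [81, -104, -210]]
rot [[-0.0, -0.0, 0.0], [-0.0, -0.01, 0.01], [-0.01, -0.03, 0.03], [-0.01, -0.04, 0.04], [-0.02, -0.06, 0.06], [-0.03, -0.08, 0.08], [-0.04, -0.11, 0.11], [-0.04, -0.13, 0.13], [-0.05, -0.15, 0.15], [-0.06, -0.18, 0.17], [-0.07, -0.2, 0.2], [-0.07, -0.22, 0.22]]
```

Emit:
carry_out(dp=[[1, -2, -3], [4, -6, -12], [10, -12, -25], [16, -21, -42], [23, -30, -60], [31, -40, -80], [39, -50, -102], [47, -61, -123], [56, -72, -145], [64, -83, -167], [72, -93, -188], [81, -104, -210]], delta_rot=[[0, 0, 0], [0, -0.01, 0.01], [-0.01, -0.03, 0.03], [-0.01, -0.04, 0.04], [-0.02, -0.06, 0.06], [-0.03, -0.08, 0.08], [-0.04, -0.11, 0.11], [-0.04, -0.13, 0.13], [-0.05, -0.15, 0.15], [-0.06, -0.18, 0.17], [-0.07, -0.2, 0.2], [-0.07, -0.22, 0.22]])

```text
clock: 8.08
ee_pos: [0.539, -0.0819, 0.3232]
tcp_rot: [0.043, -2.868, -1.242]
contact_force: [0.9, -0.5, -4.1]
gripper_width: 0.0091
grip_force: 78.5
```

```bash
python3 -c "
from h import *
o=ctrl.get_obs();print(o['joints'].round(2),o['contact_force'],o['gripper_width'])"; python3 go.py 510 -300 330 84 -12 9 1;python3 go.py 510 -290 330 84 -12 9
```

```text
[-0.31  0.37  0.26 -0.77 -1.74 -1.25] [ 0.89458304 -0.51907069 -4.0620486 ] 0.00908711482361209
from [539.  -81.9 323.2] min rows 5.3
dp [[36, -144, -163]]
rot [[-0.0, -0.1, 0.09]]
from [539.  -81.9 323.2] min rows 5.0
dp [[4, -15, -17], [8, -30, -35], [12, -46, -52], [16, -61, -69], [20, -76, -86], [24, -91, -104], [28, -106, -121], [32, -122, -138], [36, -137, -156]]
rot [[-0.0, -0.01, 0.01], [-0.0, -0.02, 0.02], [-0.0, -0.03, 0.03], [-0.0, -0.05, 0.04], [-0.0, -0.06, 0.05], [-0.0, -0.07, 0.06], [-0.0, -0.08, 0.07], [-0.0, -0.09, 0.08], [-0.0, -0.1, 0.09]]
```

```bash
python3 go.py 498 -366 322 81 -12 12 10 22 26 26 26 26 26 26 26 24 22 20
```

```text
from [539.  -81.9 323.2] min rows 6.9
dp [[2, -7, -7], [6, -22, -23], [10, -40, -43], [15, -58, -62], [20, -76, -81], [24, -94, -100], [29, -112, -119], [34, -131, -138], [38, -149, -157], [43, -165, -174], [46, -181, -191], [50, -194, -205]]
rot [[-0.0, -0.01, 0.0], [-0.0, -0.02, 0.01], [-0.0, -0.03, 0.03], [-0.0, -0.04, 0.04], [-0.0, -0.06, 0.05], [-0.0, -0.07, 0.06], [-0.0, -0.08, 0.07], [-0.0, -0.09, 0.08], [-0.0, -0.11, 0.1], [-0.0, -0.12, 0.11], [-0.0, -0.13, 0.12], [-0.0, -0.14, 0.13]]
```

Emit:
carry_out(dp=[[2, -7, -7], [6, -22, -23], [10, -40, -43], [15, -58, -62], [20, -76, -81], [24, -94, -100], [29, -112, -119], [34, -131, -138], [38, -149, -157], [43, -165, -174], [46, -181, -191], [50, -194, -205]], delta_rot=[[0, -0.01, 0], [0, -0.02, 0.01], [0, -0.03, 0.03], [0, -0.04, 0.04], [0, -0.06, 0.05], [0, -0.07, 0.06], [0, -0.08, 0.07], [0, -0.09, 0.08], [0, -0.11, 0.1], [0, -0.12, 0.11], [0, -0.13, 0.12], [0, -0.14, 0.13]])

```text
clock: 9.08
ee_pos: [0.4991, -0.3656, 0.3214]
tcp_rot: [0.225, 2.818, 1.221]
contact_force: [0.5, 0.4, -4.2]
gripper_width: 0.0094
grip_force: 78.5
```

```bash
python3 -c "
from h import *
o=ctrl.get_obs();print(o['joints'].round(2),o['contact_force'],o['gripper_width'])
from lip import *
print(tcp(0,-45,210,78.7,-5))"; python3 go.py 484 -474 275 78.7 -8 10 20 18 16 14 12 10 8 6 4 2
```

```text
[-0.73  0.59  0.59 -0.73 -1.98 -1.15] [ 0.54847257  0.37148949 -4.23302312] 0.009410031776755383
[ 483.54207673 -474.5037049   248.39520762]
from [ 499.1 -365.6  321.4] min rows 2.9
dp [[0, -20, -9], [-1, -38, -17], [-1, -53, -24], [-1, -67, -30], [-2, -79, -35], [-2, -89, -39], [-2, -97, -43], [-2, -103, -45], [-2, -107, -47], [-2, -109, -48]]
rot [[0.01, -0.01, 0.0], [0.02, -0.01, 0.01], [0.03, -0.01, 0.01], [0.04, -0.02, 0.02], [0.05, -0.02, 0.02], [0.05, -0.02, 0.02], [0.06, -0.03, 0.02], [0.06, -0.03, 0.02], [0.07, -0.03, 0.03], [0.07, -0.03, 0.03]]
```

Emit:
carry_out(dp=[[0, -20, -9], [-1, -38, -17], [-1, -53, -24], [-1, -67, -30], [-2, -79, -35], [-2, -89, -39], [-2, -97, -43], [-2, -103, -45], [-2, -107, -47], [-2, -109, -48], [-2, -109, -48]], delta_rot=[[0.01, -0.01, 0], [0.02, -0.01, 0.01], [0.03, -0.01, 0.01], [0.04, -0.02, 0.02], [0.05, -0.02, 0.02], [0.05, -0.02, 0.02], [0.06, -0.03, 0.02], [0.06, -0.03, 0.02], [0.07, -0.03, 0.03], [0.07, -0.03, 0.03], [0.07, -0.03, 0.03]])

```text
clock: 10.0
ee_pos: [0.4849, -0.4724, 0.277]
tcp_rot: [0.283, 2.845, 1.114]
contact_force: [0.3, -0.1, -4.5]
gripper_width: 0.0091
grip_force: 78.5
```

```bash
python3 - <<'E'
from h import *
o=ctrl.get_obs();print(o['ee_pos'],o['joints'].round(2),o['contact_force'])
p,d,c=cap('top'); W=pts(d,c); x,y,z=np.moveaxis(W,-1,0)
cv2.imwrite('pics/p1.png',cv2.resize(p[100:330,300:600,::-1],None,fx=2,fy=2))
g=p.astype(int); m=(g[...,0]>1.6*g[...,2])&(x>.35)&(x<.7)&(y<-.1)&(y>-.5)&(z>.15)
k,l,s,_=cv2.connectedComponentsWithStats(m.astype(np.uint8))
for i in range(1,k):
    if s[i,4]>20: print(s[i,4],np.nanmean(W[l==i],0).round(3))
E
```

```text
[ 0.48488827 -0.47242836  0.27696747] [-0.83  0.72  0.73 -0.65 -1.99 -1.09] [ 0.3472547  -0.12433062 -4.5290107 ]
1231 [ 0.521 -0.395  0.244]
444 [ 0.49  -0.34   0.251]
23 [ 0.495 -0.483  0.358]
389 [ 0.46  -0.406  0.241]
33 [ 0.396 -0.188  0.587]
31 [ 0.39  -0.187  0.618]
61 [ 0.366 -0.151  0.615]
31 [ 0.357 -0.142  0.609]
```

View pics/p1.png

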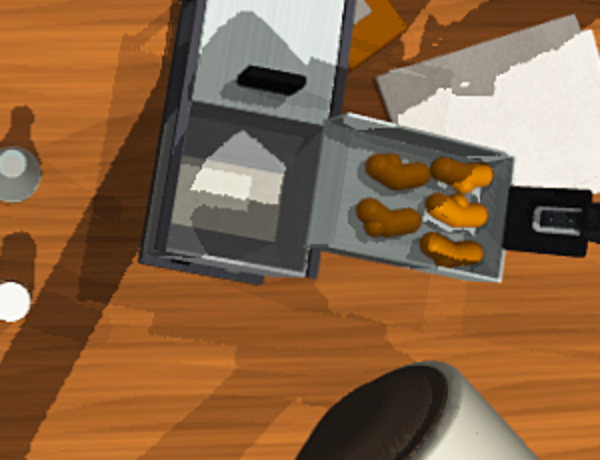

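All five roots are in the tray at crop (365–490, 155–260). The lip at crop (320,185) is over the right rail and square to the mouth, so I can tip.

```bash
cat > pour.py <<'E'
from lip import *
def path(W):
    "W: rows of X,Y,z,h,t of the lip"
    o=ctrl.get_obs(); R0=R.from_rotvec(o['tcp_rot']); p0=np.array(o['ee_pos'])*1000
    print('dp',[[round(float(v)) for v in R0.inv().apply(tcp(*w)-p0)] for w in W])
    print('rot',[[round(float(v),2) for v in (R0.inv()*rot(w[3],w[4])).as_rotvec()] for w in W])
if __name__=='__main__':
    t0,t1,n=float(sys.argv[1]),float(sys.argv[2]),int(sys.argv[3]); Y=float(sys.argv[4]); z=float(sys.argv[5])
    path([(0,Y,z,78.7,t) for t in np.linspace(t0,t1,n)])
E
python3 -c "
from pour import *
path([(0,-45,225-k*20/11,78.7,t) for k,t in enumerate(np.linspace(-7,14,12))])"
```

```text
dp [[1, -17, 13], [1, -13, 10], [1, -9, 7], [1, -4, 5], [1, 0, 3], [1, 5, 1], [1, 10, -1], [1, 14, -2], [1, 19, -4], [1, 24, -5], [1, 29, -6], [1, 34, -7]]
rot [[0.01, 0.0, 0.0], [0.05, 0.0, 0.0], [0.08, 0.0, 0.0], [0.11, 0.0, 0.0], [0.15, 0.0, 0.0], [0.18, 0.0, 0.0], [0.21, 0.0, 0.0], [0.25, 0.0, 0.0], [0.28, 0.0, 0.0], [0.31, 0.0, 0.0], [0.35, 0.0, 0.0], [0.38, 0.0, 0.0]]
```

Emit:
carry_out(dp=[[0, -3, 2], [1, -5, 4], [1, -6, 5], [1, -4, 5], [1, 0, 3], [1, 5, 1], [1, 10, -1], [1, 14, -2], [1, 19, -4], [1, 24, -5], [1, 29, -6], [1, 34, -7]], delta_rot=[[0.02, 0, 0], [0.05, 0, 0], [0.08, 0, 0], [0.11, 0, 0], [0.15, 0, 0], [0.18, 0, 0], [0.21, 0, 0], [0.25, 0, 0], [0.28, 0, 0], [0.31, 0, 0], [0.35, 0, 0], [0.38, 0, 0]])

```text
clock: 11.05
ee_pos: [0.4879, -0.4517, 0.3059]
tcp_rot: [0.302, 3.038, 0.559]
contact_force: [-1.3, -0.0, -4.7]
gripper_width: 0.009
grip_force: 78.4
```

```bash
python3 pour.py 16 38 12 -45 205;python3 -c "
from h import *
o=ctrl.get_obs();print(o['joints'].round(2),o['contact_force'],o['ee_pos'])"
```

```text
dp [[0, 5, -4], [0, 11, -8], [0, 17, -12], [0, 23, -16], [0, 29, -19], [0, 35, -23], [0, 41, -26], [0, 48, -29], [0, 54, -31], [0, 61, -34], [0, 68, -36], [0, 74, -38]]
rot [[0.03, 0.0, -0.0], [0.07, 0.0, -0.0], [0.1, 0.0, -0.0], [0.14, 0.0, -0.0], [0.17, 0.0, -0.0], [0.21, 0.0, -0.0], [0.24, 0.0, -0.0], [0.28, 0.0, -0.0], [0.31, 0.0, -0.0], [0.35, 0.0, -0.0], [0.38, 0.0, -0.0], [0.42, 0.0, -0.0]]
[-0.66  0.54  0.51 -0.33 -1.71 -1.12] [-1.28215272 -0.0183729  -4.67550206] [ 0.48785101 -0.45169445  0.30588909]
```

Emit:
carry_out(dp=[[0, 5, -4], [0, 11, -8], [0, 17, -12], [0, 23, -16], [0, 29, -19], [0, 35, -23], [0, 41, -26], [0, 48, -29], [0, 54, -31], [0, 61, -34], [0, 68, -36], [0, 74, -38]], delta_rot=[[0.03, 0, 0], [0.07, 0, 0], [0.1, 0, 0], [0.14, 0, 0], [0.17, 0, 0], [0.21, 0, 0], [0.24, 0, 0], [0.28, 0, 0], [0.31, 0, 0], [0.35, 0, 0], [0.38, 0, 0], [0.42, 0, 0]])

```text
clock: 12.05
ee_pos: [0.4984, -0.3971, 0.3677]
tcp_rot: [-0.311, -3.121, 0.085]
contact_force: [0.7, -0.5, -5.2]
gripper_width: 0.0089
grip_force: 78.5
```

```bash
python3 - <<'E'
from h import *
o=ctrl.get_obs();print(o['joints'].round(2),o['contact_force'],o['ee_pos'])
p,d,c=cap('top'); 
cv2.imwrite('pics/p2.png',cv2.resize(p[100:300,330:580,::-1],None,fx=2,fy=2))
E
python3 pour.py 40 60 10 -45 205
```

```text
[-0.39  0.34  0.25  0.05 -1.47 -1.38] [ 0.71974943 -0.47021816 -5.22395086] [ 0.49841067 -0.39705762  0.36772154]
dp [[0, 4, -3], [-1, 11, -8], [-1, 17, -12], [-1, 24, -16], [-1, 31, -20], [-1, 38, -24], [-1, 45, -27], [-1, 52, -30], [-1, 59, -33], [-1, 66, -35]]
rot [[0.03, 0.0, 0.0], [0.07, 0.0, 0.0], [0.11, 0.0, 0.0], [0.15, 0.0, 0.0], [0.19, 0.0, 0.0], [0.22, 0.0, 0.0], [0.26, 0.0, 0.0], [0.3, 0.0, 0.0], [0.34, 0.0, 0.0], [0.38, 0.0, 0.0]]
```

View pics/p2.png

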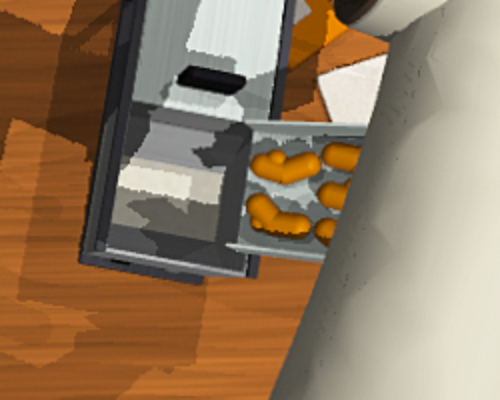

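The roots have slid up to the lip (crop x≈250), which is just inside the mouth's edge; none have fallen yet. I'll keep tipping.

Emit:
carry_out(dp=[[0, 4, -3], [-1, 11, -8], [-1, 17, -12], [-1, 24, -16], [-1, 31, -20], [-1, 38, -24], [-1, 45, -27], [-1, 52, -30], [-1, 59, -33], [-1, 66, -35], [-1, 66, -35], [-1, 66, -35]], delta_rot=[[0.03, 0, 0], [0.07, 0, 0], [0.11, 0, 0], [0.15, 0, 0], [0.19, 0, 0], [0.22, 0, 0], [0.26, 0, 0], [0.3, 0, 0], [0.34, 0, 0], [0.38, 0, 0], [0.38, 0, 0], [0.38, 0, 0]])

```text
clock: 13.1
ee_pos: [0.5127, -0.3309, 0.3985]
tcp_rot: [-0.299, -3.014, 0.661]
contact_force: [0.2, -1.0, -3.3]
gripper_width: 0.0091
grip_force: 78.8
```

```bash
cat > roots.py <<'E'
from h import *
o=ctrl.get_obs();print(o['joints'].round(2),o['contact_force'],o['ee_pos'])
import sys
v=sys.argv[2] if len(sys.argv)>2 else 'top'
p,d,c=cap(v); a,b,e,f=(100,300,330,580) if v=='top' else (100,300,90,340)
cv2.imwrite(f'pics/{sys.argv[1]}.png',cv2.resize(p[a:b,e:f,::-1],None,fx=2,fy=2))
W=pts(d,c); x,y,z=np.moveaxis(W,-1,0)
g=p.astype(int); hsv=cv2.cvtColor(p,cv2.COLOR_RGB2HSV); m=(hsv[...,1]>190)&(hsv[...,0]<22)&(g[...,0]>80)&(x>.35)&(x<.75)&(y<-.1)&(y>-.5)&(z>.03)
al=np.radians(-11.3)
k,l,s,_=cv2.connectedComponentsWithStats(m.astype(np.uint8))
for i in range(1,k):
    if s[i,4]>15:
        q=np.nanmean(W[l==i],0); u=q[:2]-[.531,-.237]; print(s[i,4],'mill X %.3f Y %.3f z %.3f'%(u[0]*np.cos(al)+u[1]*np.sin(al),-u[0]*np.sin(al)+u[1]*np.cos(al),q[2]),'zmax %.3f'%np.nanmax(W[l==i][:,2]))
E
python3 roots.py p3
```

```text
[-0.12  0.24 -0.02  0.44 -1.37 -1.75] [ 0.16431253 -0.98938673 -3.32893845] [ 0.51272766 -0.33085043  0.39846604]
204 mill X 0.020 Y -0.025 z 0.072 zmax 0.077
```

View pics/p3.png

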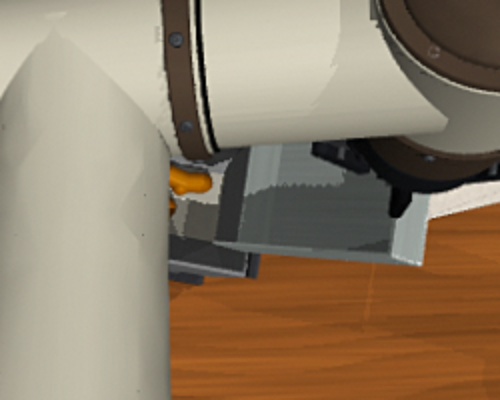

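Nothing is left on the visible tray floor, roots show in the hopper at crop (190,180), and the wrist force dropped by 1.2 N, which is the weight of five roots. I'll let them settle and check from the other camera.

Emit:
carry_out(dp=[[0, 0, 0], [0, 0, 0], [0, 0, 0], [0, 0, 0]], delta_rot=[[0, 0, 0], [0, 0, 0], [0, 0, 0], [0, 0, 0]])

```text
clock: 13.48
ee_pos: [0.5128, -0.3322, 0.3986]
tcp_rot: [-0.302, -3.013, 0.663]
contact_force: [-0.2, -0.0, -3.4]
gripper_width: 0.009
grip_force: 78.8
```

```bash
python3 roots.py p4 scene
```

```text
[-0.12  0.24 -0.02  0.44 -1.37 -1.75] [-0.24233752 -0.03609286 -3.41233339] [ 0.5128003  -0.3321743   0.39855131]
```

View pics/p4.png

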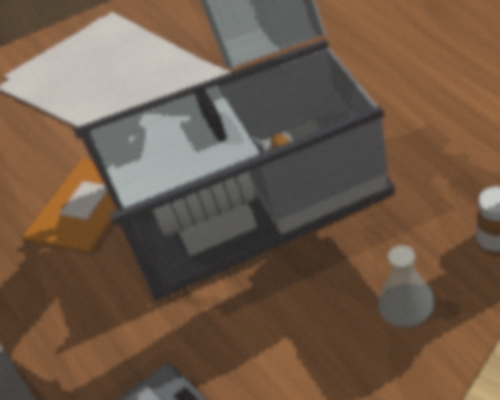

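The scene view shows the cover open, the tray's empty floor at (265,30), a root in the hopper at (280,138), and nothing on the bench. The flask and jar are untouched. Now I'll carry the tray back.

```bash
python3 -c "
from pour import *
path([(0,-45-k*1.5,205+k*6,78.7,60-k*5) for k in range(1,13)])"
```

```text
dp [[1, -15, 4], [1, -31, 12], [1, -46, 21], [1, -59, 31], [1, -71, 41], [1, -82, 52], [1, -92, 64], [1, -100, 76], [1, -106, 89], [1, -111, 101], [1, -115, 114], [1, -117, 127]]
rot [[-0.08, 0.0, -0.0], [-0.17, 0.0, -0.0], [-0.26, 0.0, -0.0], [-0.35, 0.0, -0.0], [-0.43, 0.0, -0.0], [-0.52, 0.0, -0.0], [-0.61, 0.0, -0.0], [-0.69, 0.0, -0.0], [-0.78, 0.0, -0.0], [-0.87, 0.0, -0.0], [-0.96, 0.0, -0.0], [-1.04, 0.0, -0.0]]
```

Emit:
carry_out(dp=[[1, -15, 4], [1, -31, 12], [1, -46, 21], [1, -59, 31], [1, -71, 41], [1, -82, 52], [1, -92, 64], [1, -100, 76], [1, -106, 89], [1, -111, 101], [1, -115, 114], [1, -117, 127]], delta_rot=[[-0.08, 0, 0], [-0.17, 0, 0], [-0.26, 0, 0], [-0.35, 0, 0], [-0.43, 0, 0], [-0.52, 0, 0], [-0.61, 0, 0], [-0.69, 0, 0], [-0.78, 0, 0], [-0.87, 0, 0], [-0.96, 0, 0], [-1.04, 0, 0]])

```text
clock: 14.53
ee_pos: [0.4799, -0.4903, 0.3318]
tcp_rot: [0.294, 2.926, 0.917]
contact_force: [-0.1, 0.5, -3.3]
gripper_width: 0.009
grip_force: 78.7
```

```bash
python3 - <<'E'
from h import *
# board pixels: wood-yellow above bench, at z ~8mm; and mouth roots
p,d,c=cap('top'); W=pts(d,c); x,y,z=np.moveaxis(W,-1,0); al=np.radians(20)
m=(z>.0045)&(z<.02)&(x>.38)&(x<.65)&(y>.08)&(y<.4)
m=cv2.morphologyEx(m.astype(np.uint8),cv2.MORPH_OPEN,np.ones((5,5)))
k,l,s,_=cv2.connectedComponentsWithStats(m); i=1+np.argmax(s[1:,4]); Q=W[l==i]
print(len(Q),cv2.minAreaRect((Q[:,:2]*1000).astype(np.float32)),np.median(Q[:,2]))
E
python3 roots.py p5; python3 go.py 535 -150 335 86 0 12 5 12 18 22 26 28 28 28 28 28 28 28
```

```text
5025 ((519.3497314453125, 222.76651000976562), (151.06809997558594, 202.2371063232422), 17.707504272460938) 0.008315941981208533
[-0.81  0.68  0.81 -0.55 -2.02 -1.13] [ -3.0934141   -0.95382792 -10.25676376] [ 0.47808999 -0.49265727  0.32531659]
601 mill X 0.018 Y 0.011 z 0.075 zmax 0.090
69 mill X -0.034 Y 0.053 z 0.085 zmax 0.096
197 mill X -0.021 Y 0.015 z 0.073 zmax 0.079
from [ 478.5 -491.8  325.5] min rows 8.3
dp [[0, 5, 3], [1, 18, 12], [2, 36, 24], [3, 59, 39], [4, 86, 57], [6, 115, 76], [7, 144, 95], [9, 173, 115], [10, 202, 134], [11, 231, 153], [13, 260, 172], [14, 289, 191]]
rot [[0.0, 0.0, -0.0], [0.0, 0.0, -0.01], [0.0, 0.01, -0.01], [0.0, 0.01, -0.02], [0.0, 0.02, -0.03], [0.0, 0.03, -0.05], [0.0, 0.04, -0.06], [0.0, 0.04, -0.07], [0.0, 0.05, -0.08], [0.0, 0.06, -0.09], [0.0, 0.06, -0.1], [0.0, 0.07, -0.11]]
```

Emit:
carry_out(dp=[[0, 5, 3], [1, 18, 12], [2, 36, 24], [3, 59, 39], [4, 86, 57], [6, 115, 76], [7, 144, 95], [9, 173, 115], [10, 202, 134], [11, 231, 153], [13, 260, 172], [14, 289, 191]], delta_rot=[[0, 0, 0], [0, 0, -0.01], [0, 0.01, -0.01], [0, 0.01, -0.02], [0, 0.02, -0.03], [0, 0.03, -0.05], [0, 0.04, -0.06], [0, 0.04, -0.07], [0, 0.05, -0.08], [0, 0.06, -0.09], [0, 0.06, -0.1], [0, 0.07, -0.11]])

```text
clock: 15.63
ee_pos: [0.5345, -0.1429, 0.3429]
tcp_rot: [0.092, 2.97, 0.922]
contact_force: [0.7, -0.2, -3.1]
gripper_width: 0.0091
grip_force: 79.0
```

```bash
python3 go.py 546 137 230 108 0 12 26 28 28 28 28 28 28 26 20 14 8 3
```

```text
from [ 534.5 -142.9  342.9] min rows 7.2
dp [[1, 16, 25], [2, 34, 51], [2, 52, 78], [3, 69, 104], [4, 87, 131], [5, 104, 158], [6, 122, 184], [7, 138, 209], [7, 151, 228], [8, 160, 241], [8, 165, 249], [8, 167, 252]]
rot [[-0.0, 0.02, -0.03], [-0.0, 0.05, -0.06], [-0.0, 0.07, -0.09], [-0.0, 0.09, -0.13], [-0.01, 0.12, -0.16], [-0.01, 0.14, -0.19], [-0.01, 0.16, -0.22], [-0.01, 0.19, -0.25], [-0.01, 0.2, -0.28], [-0.01, 0.22, -0.29], [-0.01, 0.22, -0.3], [-0.01, 0.23, -0.31]]
```

Emit:
carry_out(dp=[[1, 16, 25], [2, 34, 51], [2, 52, 78], [3, 69, 104], [4, 87, 131], [5, 104, 158], [6, 122, 184], [7, 138, 209], [7, 151, 228], [8, 160, 241], [8, 165, 249], [8, 167, 252]], delta_rot=[[0, 0.02, -0.03], [0, 0.05, -0.06], [0, 0.07, -0.09], [0, 0.09, -0.13], [-0.01, 0.12, -0.16], [-0.01, 0.14, -0.19], [-0.01, 0.16, -0.22], [-0.01, 0.19, -0.25], [-0.01, 0.2, -0.28], [-0.01, 0.22, -0.29], [-0.01, 0.22, -0.3], [-0.01, 0.23, -0.31]])

```text
clock: 16.63
ee_pos: [0.5463, 0.1369, 0.2294]
tcp_rot: [0.465, -2.867, -0.909]
contact_force: [0.3, -0.5, -3.2]
gripper_width: 0.0094
grip_force: 78.9
```

```bash
python3 go.py 546 139 80 108 0 12 8 16 20 20 18 16 14 12 10 8 5 3
```

```text
from [546.3 136.9 229.4] min rows 3.6
dp [[0, -4, 7], [0, -13, 20], [0, -25, 36], [0, -36, 53], [0, -46, 67], [0, -55, 81], [0, -63, 92], [-1, -70, 102], [-1, -75, 110], [-1, -80, 117], [-1, -83, 121], [-1, -84, 123]]
rot [[0.0, -0.0, 0.0], [0.0, -0.0, 0.0], [0.0, -0.0, 0.0], [0.0, -0.0, 0.0], [0.0, -0.0, 0.0], [0.0, -0.0, 0.0], [0.0, -0.0, 0.0], [0.0, -0.0, 0.0], [0.0, -0.01, 0.0], [0.0, -0.01, 0.01], [0.0, -0.01, 0.01], [0.0, -0.01, 0.01]]
```

Emit:
carry_out(dp=[[0, -4, 7], [0, -13, 20], [0, -25, 36], [0, -36, 53], [0, -46, 67], [0, -55, 81], [0, -63, 92], [-1, -70, 102], [-1, -75, 110], [-1, -80, 117], [-1, -83, 121], [-1, -84, 123]], delta_rot=[[0, 0, 0], [0, 0, 0], [0, 0, 0], [0, 0, 0], [0, 0, 0], [0, 0, 0], [0, 0, 0], [0, 0, 0], [0, 0, 0], [0, 0, 0], [0, 0, 0], [0, 0, 0]])

```text
clock: 17.63
ee_pos: [0.5467, 0.1373, 0.0785]
tcp_rot: [0.456, -2.866, -0.91]
contact_force: [-0.2, -0.4, -3.6]
gripper_width: 0.0091
grip_force: 78.8
```

```bash
python3 go.py 546 139 74 108 0 4
```

```text
from [546.7 137.3  78.5] min rows 0.1
dp [[0, 0, 1], [0, -1, 2], [0, -1, 4], [0, -1, 5]]
rot [[0.0, -0.0, -0.0], [0.0, -0.0, -0.0], [0.0, -0.0, -0.0], [0.0, -0.01, -0.0]]
```

Emit:
carry_out(dp=[[0, -1, 1], [0, -1, 2], [0, -2, 3], [0, -3, 4], [0, -3, 4]], delta_rot=[[0, 0, 0], [0, 0, 0], [0, 0, 0], [0, 0, 0], [0, 0, 0]])

```text
clock: 18.05
ee_pos: [0.5468, 0.1373, 0.0743]
tcp_rot: [0.457, -2.866, -0.91]
contact_force: [-0.1, 0.2, -3.6]
gripper_width: 0.0092
grip_force: 79.0
```

Not touching yet, so I'll lower a little further.

Emit:
carry_out(dp=[[0, 0, 1], [0, -1, 1], [0, -1, 2], [0, -1, 2]], delta_rot=[[0, 0, 0], [0, 0, 0], [0, 0, 0], [0, 0, 0]])

```text
clock: 18.38
ee_pos: [0.5468, 0.1377, 0.0735]
tcp_rot: [0.459, -2.866, -0.912]
contact_force: [-1.4, -1.1, 4.8]
gripper_width: 0.0092
grip_force: 80.0
```

Emit:
carry_out(dp=[[0, 0, 0], [0, 0, 0], [0, 0, 0], [0, 0, 0], [0, 0, 0], [0, 0, 0], [0, 0, 0], [0, 0, 0]], delta_rot=[[0, 0, 0], [0, 0, 0], [0, 0, 0], [0, 0, 0], [0, 0, 0], [0, 0, 0], [0, 0, 0], [0, 0, 0]], grip=-1)

```text
clock: 19.05
ee_pos: [0.5466, 0.1376, 0.0719]
tcp_rot: [0.457, -2.866, -0.91]
contact_force: [0.4, 0.3, 0.6]
gripper_width: 0.0851
grip_force: 0.0
```

Emit:
carry_out(dp=[[0, 0, -6], [0, 0, -16], [0, 0, -30], [0, 0, -48], [0, 0, -66], [0, 0, -84], [0, 10, -105], [0, 25, -130], [0, 40, -155]], delta_rot=[[0, 0, 0], [0, 0, 0], [0, 0, 0], [0, 0, 0], [0, 0, 0], [0, 0, 0], [0, 0, 0], [0, 0, 0], [0, 0, 0]])

```text
clock: 19.8
ee_pos: [0.5649, 0.0827, 0.2232]
tcp_rot: [0.455, -2.866, -0.909]
contact_force: [0.0, 0.6, 0.4]
gripper_width: 0.0856
grip_force: 0.0
```

```bash
python3 roots.py p6; python3 - <<'E'
from h import *
def rr(Q): return cv2.minAreaRect((Q[:,:2]*1000).astype(np.float32))
for v in('top','scene'):
    p,d,c=cap(v); W=pts(d,c); x,y,z=np.moveaxis(W,-1,0); dark=p.max(-1)<70
    if v=='scene': cv2.imwrite('pics/end.png',p[...,::-1])
    Q=W[dark&(y>.08)&(y<.35)&(x>.4)&(x<.65)&(z>.055)&(z<.115)]; print(v,'handle',len(Q),rr(Q),np.nanpercentile(Q[:,2],[5,50,98]))
    t=(p.astype(int).max(-1)-p.min(-1)<40)&~dark&(y>.1)&(y<.4)&(x>.4)&(x<.65)&(z>.008)&(z<.02); print('floor z',np.median(z[t]),np.nanmean(W[t],0), rr(W[t]))
    A=np.c_[W[t][:,:2],np.ones(t.sum())]; print('slope',np.linalg.lstsq(A,W[t][:,2],rcond=None)[0])
    Q=W[dark&(y<-.1)&(z>.197)&(z<.215)&(x>.5)]; print('tab',rr(Q))
E
```

```text
[ 0.08  0.43  0.13 -0.6  -1.46 -1.22] [0.0059826  0.63133917 0.41494636] [0.56488509 0.08268228 0.22324496]
441 mill X 0.010 Y 0.038 z 0.079 zmax 0.098
254 mill X 0.021 Y -0.020 z 0.071 zmax 0.077
192 mill X -0.020 Y 0.011 z 0.073 zmax 0.077
top handle 0 ((0.0, 0.0), (0.0, 0.0), 0.0) nan
floor z 0.01225633255668992 [0.50695655 0.28436445 0.01281633] ((507.77392578125, 280.1942138671875), (131.01821899414062, 105.60604858398438), 10.850031852722168)
slope [-0.01057402  0.06591368 -0.00056661]
tab ((633.8931884765625, -256.84173583984375), (58.7592887878418, 12.904389381408691), 78.73072052001953)
scene handle 647 ((548.871826171875, 135.0063018798828), (60.13749313354492, 45.57203674316406), 17.499021530151367) [0.05910583 0.08758169 0.11046247]
floor z 0.011433240481348595 [0.50936319 0.23761485 0.01207032] ((526.3053588867188, 228.69825744628906), (137.97308349609375, 203.833251953125), 18.006513595581055)
slope [-0.00632404  0.01931996  0.01070084]
tab ((634.9663696289062, -255.92599487304688), (59.83063888549805, 10.776543617248535), 76.88423919677734)
  return np.nanmean(a, axis, out=out, keepdims=keepdims)
```

View pics/end.png

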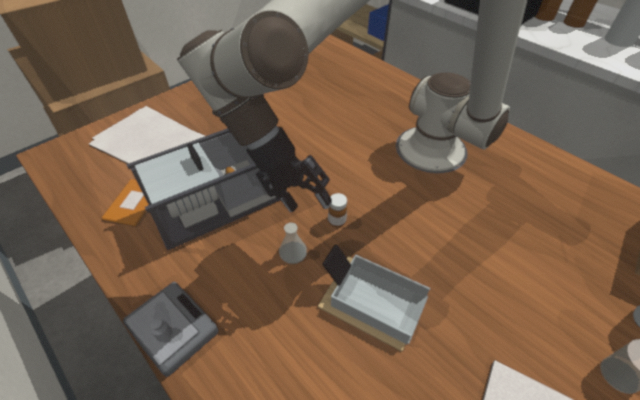

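The end view shows the empty tray flat on the board at (380,300), the gripper clear of everything, the cover open, and the flask and jar standing. The tray's centre works out at (519,225) mm against the board's (519,223) mm.

```bash
python3 -c "
from station import ctrl; print(ctrl.job_done())"
```

```text
the job is handed in; nothing more can be done
None
```

I handed the job in with the cover at its stop, all five roots tipped into the hopper (nothing left in the tray or on the bench), and the empty tray flat on the board about 2 mm from its centre; the flask and jar are still standing, and no verdict came back.

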